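Pack the circuit tester kit into its case

TASK

Pack the circuit tester kit away: put the red probe, the red crocodile clip and the grey tester with red ends into the open black case, each lying flat, same way up as now, on the floor of the bay that shows its outline. The blue probe and blue clip belong to another instrument: leave them, the solder spool and the little jar standing or lying where they are.

Things in the scene. Friction and masses are not known exactly. Their poses are not given: they have to be found in the camera images.
- red_probe: red-handled test probe lying flat, 112 mm long: handle 18 mm wide, 20 mm high, from x = -56 to +24 mm (22 mm wide collar at x = 14 to 22 mm), then a thin steel needle to x = +56 mm; 50 g. Origin: under the middle of the whole length, on the bench; x towards the needle, y across, z up. Grip across y at the origin. It belongs to the kit.
- red_clip: red crocodile clip lying flat, 92 mm long: boot 24 mm wide, 20 mm high, from x = -46 to +10 mm, low thumb lever on top (to 25 mm high), then steel jaws to x = +46 mm; 50 g. Origin: under the middle of the whole length, on the bench; x towards the jaws, y across, z up. Grip the boot across y, at x = -8 mm. It belongs to the kit.
- tester: circuit tester: a light grey bar with red ends and a dark display window on top, lying flat, 104 mm long (x), 32 mm wide (y), 22 mm high, about 120 g. Origin: centre of its underside, on the bench; z up. It may be gripped across y at the origin. It belongs to the kit.
- bay_probe: bay for the probe: yellow floor with a dark outline of a probe (long bar and thin needle). One of three equal fixed trays in the black case: 130 x 84 mm inside, 12 mm deep, walls and floor 3 mm. Origin: centre of its underside, 4 mm above the bench (floor top 7 mm, rim 19 mm above the bench); x along its 130 mm length, y across, z up. Bay centres are 92 mm apart along y.
- bay_clip: bay for the clip: white floor with a dark outline of a crocodile clip (bar stepping down to narrow jaws). One of three equal fixed trays in the black case: 130 x 84 mm inside, 12 mm deep, walls and floor 3 mm. Origin: centre of its underside, 4 mm above the bench (floor top 7 mm, rim 19 mm above the bench); x along its 130 mm length, y across, z up. Bay centres are 92 mm apart along y.
- bay_tester: bay for the tester: light blue floor with a dark plain oblong, the outline of the tester. One of three equal fixed trays in the black case: 130 x 84 mm inside, 12 mm deep, walls and floor 3 mm. Origin: centre of its underside, 4 mm above the bench (floor top 7 mm, rim 19 mm above the bench); x along its 130 mm length, y across, z up. Bay centres are 92 mm apart along y.
- blue_probe: blue-handled test probe lying flat, 112 mm long: handle 18 mm wide, 20 mm high, from x = -56 to +24 mm (22 mm wide collar at x = 14 to 22 mm), then a thin steel needle to x = +56 mm; 50 g. Origin: under the middle of the whole length, on the bench; x towards the needle, y across, z up. Grip across y at the origin. Not part of the kit: leave it.
- blue_clip: blue crocodile clip lying flat, 92 mm long: boot 24 mm wide, 20 mm high, from x = -46 to +10 mm, low thumb lever on top (to 25 mm high), then steel jaws to x = +46 mm; 50 g. Origin: under the middle of the whole length, on the bench; x towards the jaws, y across, z up. Grip the boot across y, at x = -8 mm. Not part of the kit: leave it.
- solder_spool: small spool of solder standing on its flange: white flanges of 52 mm diameter, 28 mm high. Origin: centre of its underside. Leave it.
- flux_bottle: small amber glass jar with a black cap, 30 mm diameter, 55 mm high, standing upright between the loose pieces and the case. Origin: centre of its underside. Leave it. The case's 16 mm high lid lies open on the side away from the pieces.
There are look-alikes about, which are no part of the job. Leave any turquoise look-alike of the red_probe alone. What is shaped like the red_clip but brown is not meant.

How it is judged:
At the end, for the whole second after the job is handed in: Red probe, red clip and tester each lie flat (within 7 degrees) on their own bay's floor (centres within 35 mm along and 36 mm across, underside within 4 mm of the floor), released, at rest; blue probe, blue clip, spool and jar at rest within 30 mm of where they began, never tipped (x of red_probe in the frame of bay_probe between -0.035 and 0.035 m and y of red_probe in the frame of bay_probe between -0.036 and 0.036 m and z of red_probe in the frame of bay_probe below 0.007 m and angle between each of red_probe, red_clip, tester's own z axis and vertical below 0.12 rad and linear speed of each of red_probe, red_clip, tester, blue_probe, blue_clip, solder_spool, flux_bottle below 0.01 m/s and x of red_clip in the frame of bay_clip between -0.035 and 0.035 m and y of red_clip in the frame of bay_clip between -0.036 and 0.036 m and z of red_clip in the frame of bay_clip below 0.007 m and x of tester in the frame of bay_tester between -0.035 and 0.035 m and y of tester in the frame of bay_tester between -0.036 and 0.036 m and z of tester in the frame of bay_tester below 0.007 m and distance of each of blue_probe, blue_clip, solder_spool, flux_bottle from where it was at the start of the episode below 0.03 m); the robot touches nothing.
It fails at once if the blue probe is moved more than 30 mm or tipped (distance of blue_probe from where it was at the start of the episode above 0.03 m or angle between blue_probe's own z axis and vertical above 0.35 rad).
It fails at once if the blue clip is moved more than 30 mm or tipped (distance of blue_clip from where it was at the start of the episode above 0.03 m or angle between blue_clip's own z axis and vertical above 0.35 rad).
It fails at once if the solder spool is moved more than 30 mm or tipped (distance of solder_spool from where it was at the start of the episode above 0.03 m or angle between solder_spool's own z axis and vertical above 0.35 rad).
It fails at once if the flux bottle is moved more than 30 mm or tipped (distance of flux_bottle from where it was at the start of the episode above 0.03 m or angle between flux_bottle's own z axis and vertical above 0.35 rad).
It also fails if it takes over 72 s, if anything falls off the work surface, if the arm or the gripper's body presses on something with over 40 N, if the wrist force passes 120 N, or if a joint passes its speed limit or range.

ROBOT

A 6-joint arm with a two-finger parallel gripper is mounted at the origin on the work surface. World frame = base frame: x ahead of the robot, y to its left, z up, the work surface at z = 0. Lengths are in m, angles in rad, forces in N, time in s.
With the tool pointing down it reaches from about 0.375 to 0.975 m from the base axis. Payload 3.8 kg.
Tool frame: the origin (TCP) lies at the very end of the fingers, on their centre line; the grasp point (between the pads) lies 19 mm behind it; z points along the fingers, y is the line along which they close (so a half turn about z gives the same grasp; the last joint's range is limited). The gripper opens to 85 mm and grips with 20 to 120 N. Pads are 22 mm wide; open, the fingers measure 114 mm over their backs; the gripper's body (76 mm by 85 mm) begins 54 mm behind the grasp point. The pads swing forward as they close: fully open they stand 13 mm farther back than shut.
Start: joints at [1.294, 0.264, 1.604, -0, 1.274, -0.037], TCP at [0.16, 0.656, 0.231] pointing down, gripper open.
Joint ranges: [-2.63, 2.63], [-0.94, 2.18], [0.31, 2.57], [-1.31, 4.45], [0, 2.66], [-2.55, 2.55]. Speed limits (rad/s): [2.57, 2.57, 3.14, 3.14, 3.14, 3.14].

INTERFACE

Orientations are given as a rotation vector (axis times angle).
In Python, from workcell import bot gives the robot as it stands.
- The arm moves only by the shell command python3 -m creep 'ROWS' [FORCE]. ROWS is JSON, a list of rows, each a list of 5 numbers: the shift along the tool's x, y, z in units of 0.05 m (1.0 is 0.05 m), then the turn about the tool's z in units of 0.1 rad (1.0 is 0.1 rad), then the opening, from 0 (shut) to 1 (fully open). In form: [[tx, ty, tz, spin, hand], ...]. A call has 1 to 20 rows; each row shifts and turns the commanded pose from where the row before left it, along the tool's axes as they then stand; what a row does not reach is not made up. A row lasts 1/8 s, in which the tool goes at most 62.5 mm and 10.7 degrees, less where a joint would pass 70% of its speed; a pose out of reach is approached as far as the arm can. A call with a number of a shift or a turn outside -1 to 1 is refused whole. A call with a gripper value outside its range is refused whole. The fingers move at their own pace and stop on an object; FORCE is the grip in N (left out, the last holds). Time passes only in rows, so rows that do not move let the fingers close. It gives the time, the measured TCP pose, the force, the opening and the grip force at its end, in the units of the state.
- bot.read_state(): the state, without advancing time (a new reading comes with each control period).
- bot.read_camera(name): name is "scene" or "top" or "wrist"; returns a dict with "pixels" (400x640x3 uint8, red, green, blue), "vfov" (degrees; the focal length in pixels is half the picture's height over the tangent of half this angle, whatever the lens; pixels are square), "cx", "cy" (the principal point, pixels), "dist_coeffs" ([k1, k2, p1, p2, k3] as OpenCV has them; the pictures are not rectified), "world_to_cam" (4x4, takes a point from world to camera coordinates). Camera axes: x right, y down, z forward; pixel columns grow to the right and rows downward; lengths in m; the calibration is good to about 2 mm. A picture is of the moment at which its call begins. There is no depth.
- bot.finish_job(): hands the job in; it is judged then, once.
Trained networks look in a picture, given as the dict that the camera call returned (one of the last four; its "shot" number tells which), for a name from the list of things; names that differ only in an ending like _2 or _b are one class to them, and where a whole thing is asked for, a point or a joint stands for the part that bears it (a point fixed in the world has none). Each returns a list of dicts, best first, with "score" (0 to 1); they miss things now and then, are a little off and sometimes report something else, mostly with a low value. They report only what shows in the picture. A call takes as long as a camera call. They do not tell look-alikes from the thing itself.
- bot.look_for(target, picture): "bbox" ([left, top, right, bottom] in pixels, round what is visible of it).
- bot.regions_of(target, picture): "mask" (400x640 bool, what is visible of it) and "bbox" ([left, top, right, bottom] in pixels, round what is visible of it).
The state is a dict: "time": time; "q": joint angles; "joint_vel": joint speeds; "joint_torque": joint torques, N m; "tool_pos": TCP position; "tcp_rot": TCP orientation; "wrist_force": force on the tool from outside, world axes, zero at the start; "torque": the same for the moment, N m; "width": opening from 0.0 (shut) to 1.0 (fully open); "grip_force": force on a finger pad.
Only numpy, scipy, OpenCV 4.12 (cv2) and the standard library are available. Lean on these libraries where they do the work, as an engineer would, in place of code of your own. Each camera call takes 0.05 s, during which the arm holds its last target. There are 200 camera calls.

## Working session

There is one attempt and no reset: what is moved stays moved. The work goes in short steps, Python scripts to look and compute and a shell command to move; the robot and the scene stay as the last step left them, time stands still between calls to the robot, and variables do not carry over. Pictures are saved under pics/ and viewed, at most 14 in all, crops included, and the job is handed in when it is done.

```bash
mkdir -p pics; ls
cat > h.py <<'E'
import numpy as np, cv2
from workcell import bot
def cam(name, save=None):
    p=bot.read_camera(name)
    if save: cv2.imwrite('pics/'+save, cv2.cvtColor(p['pixels'],cv2.COLOR_RGB2BGR))
    return p
def K(p):
    f=200/np.tan(np.radians(p['vfov'])/2)
    return np.array([[f,0,p['cx']],[0,f,p['cy']],[0,0,1.]])
def ray(p,uv):
    n=cv2.undistortPoints(np.array(uv,float).reshape(-1,1,2),K(p),np.array(p['dist_coeffs'],float)).reshape(-1,2)
    T=np.array(p['world_to_cam']);R=T[:3,:3]
    return -R.T@T[:3,3], np.c_[n,np.ones(len(n))]@R
def onz(p,uv,z):
    o,d=ray(p,uv); return o+d*((z-o[2])/d[:,2])[:,None]
def proj(p,X):
    T=np.array(p['world_to_cam']);r,_=cv2.Rodrigues(T[:3,:3])
    return cv2.projectPoints(np.array(X,float).reshape(-1,1,3),r,T[:3,3],K(p),np.array(p['dist_coeffs'],float))[0].reshape(-1,2)
def tri(p1,uv1,p2,uv2):
    o1,d1=ray(p1,[uv1]);o2,d2=ray(p2,[uv2]);d1=d1[0];d2=d2[0]
    s=np.linalg.lstsq(np.c_[d1,-d2],o2-o1,rcond=None)[0]
    a,b=o1+s[0]*d1,o2+s[1]*d2
    return (a+b)/2,np.linalg.norm(a-b)
E
python3 - <<'E'
from h import *
np.set_printoptions(precision=4,suppress=True)
t=cam('top','top0.png'); s=cam('scene','scene0.png')
for n in ['red_probe','red_clip','tester','bay_probe','bay_clip','bay_tester','solder_spool','flux_bottle']:
    for nm,p in (('top',t),('scene',s)):
        print(n,nm,[(np.round(d['bbox']).astype(int).tolist(),round(d['score'],2)) for d in bot.look_for(n,p)][:5])
for p in (t,s): print(ray(p,[[320,200]]),p['vfov'])
print(bot.read_state())
E
```

```text
pics
red_probe top [([352, 135, 375, 174], 0.56)]
red_probe scene [([298, 184, 318, 213], 0.76), ([245, 221, 281, 258], 0.66), ([274, 126, 303, 159], 0.48)]
red_clip top [([390, 190, 399, 231], 0.92), ([416, 122, 461, 137], 0.81)]
red_clip scene [([244, 168, 273, 200], 0.94), ([162, 222, 206, 248], 0.65)]
tester top [([385, 246, 404, 298], 0.68)]
tester scene [([273, 127, 301, 162], 0.74)]
bay_probe top [([179, 178, 240, 220], 0.56)]
bay_probe scene [([392, 224, 465, 281], 0.89)]
bay_clip top [([172, 261, 239, 306], 0.57)]
bay_clip scene [([418, 160, 482, 213], 0.73)]
bay_tester top [([178, 219, 238, 263], 0.72)]
bay_tester scene [([403, 193, 479, 243], 0.88)]
solder_spool top [([320, 263, 345, 289], 0.89)]
solder_spool scene [([327, 149, 349, 169], 0.78)]
flux_bottle top [([280, 222, 298, 235], 0.48)]
flux_bottle scene [([354, 189, 366, 208], 0.71)]
(array([ 0.467 , -0.051 ,  1.0856]), array([[ 0.1419,  0.0166, -0.9901]])) 43.82111494197133
(array([1.1821, 0.2177, 0.9591]), array([[-0.517 , -0.2343, -0.8234]])) 42.91244792653315
{'time': 0.9, 'q': array([ 1.2941,  0.2639,  1.604 , -0.    ,  1.2737, -0.0369]), 'joint_vel': array([-0.0005,  0.0006,  0.0004,  0.0012,  0.0009, -0.0006]), 'joint_torque': array([  0.0011, -51.5056, -36.773 ,   0.0001,   0.0004,  -0.    ]), 'tool_pos': array([0.1603, 0.6557, 0.2313]), 'tcp_rot': array([-0.3758, -3.119 ,  0.    ]), 'wrist_force': array([-0.1087, -0.2509, -0.2383]), 'torque': array([-0.027 ,  0.0157, -0.0334]), 'grip_force': 0.0, 'width': 0.9964514912833257}
```

View pictures.

View pics/top0.png

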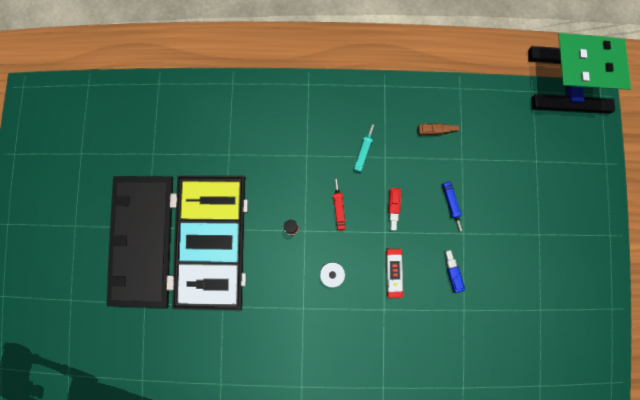

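View pics/scene0.png

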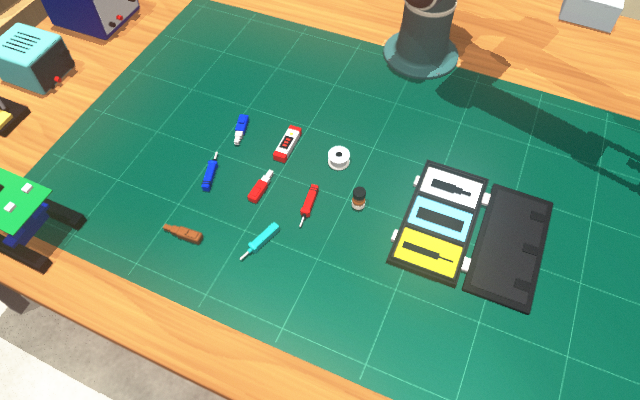

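Candidates (top view): for the red probe – red (340,204), turquoise (364,148), blue (453,207). For the red clip – red (395,208), brown (438,129), blue (455,272). For the tester, only the grey/red bar (395,273). I choose the red ones. Bays: yellow/probe (211,201), blue/tester (210,242), white/clip (208,285). Next: a close crop and a measurement.

```bash
cat > m.py <<'E'
from h import *
np.set_printoptions(precision=4,suppress=True)
t=cam('top'); s=cam('scene')
c=t['pixels'][115:310,270:475]; cv2.imwrite('pics/crop1.png',cv2.cvtColor(cv2.resize(c,None,fx=3,fy=3,interpolation=cv2.INTER_CUBIC),cv2.COLOR_RGB2BGR))
def blob(p,box,kind):
    x0,y0,x1,y1=box; im=p['pixels'][y0:y1,x0:x1].astype(int); r,g,b=im[...,0],im[...,1],im[...,2]
    if kind=='ngreen': m=(r>g*0.95)&(r>90)       # red / grey / steel against green mat
    if kind=='red': m=(r>110)&(g<0.5*r)
    if kind=='yellow': m=(r>150)&(g>150)&(b<120)
    if kind=='cyan': m=(b>170)&(r<200)&(g>150)
    if kind=='white': m=(r>185)&(g>185)&(b>185)
    m=m.astype(np.uint8); n,l,st,ce=cv2.connectedComponentsWithStats(m)
    i=1+np.argmax(st[1:,4]); m=(l==i).astype(np.uint8)
    k=cv2.findContours(m,cv2.RETR_EXTERNAL,cv2.CHAIN_APPROX_NONE)[0][0]
    return k.reshape(-1,2)+[x0,y0], ce[i]+[x0,y0]
B={'red_probe':((325,172,355,235),(292,178,325,232),'red'),
'red_clip':((382,180,406,238),(240,165,278,208),'red'),
'tester':((380,243,410,303),(268,122,306,166),'ngreen'),
'bay_probe':((175,176,246,225),(388,225,470,285),'yellow'),
'bay_tester':((175,218,246,264),(398,190,482,245),'cyan'),
'bay_clip':((175,260,242,310),(412,160,490,214),'white')}
H=dict(red_probe=.012,red_clip=.012,tester=.015,bay_probe=.007,bay_tester=.007,bay_clip=.007)
for n,(bt,bs,k) in B.items():
    kt,ct=blob(t,bt,k); ks,cs=blob(s,bs,k)
    z=H[n]
    out=[]
    for p,kk in((t,kt),(s,ks)):
        P=onz(p,kk,z)[:,:2].astype(np.float32); (c,wh,a)=cv2.minAreaRect(P)
        bx=cv2.boxPoints((c,wh,a)); e=bx[1]-bx[0],bx[2]-bx[1]; L=max(e,key=np.linalg.norm)
        out.append((np.round(c,4),np.round(sorted(wh),4),round(float(np.degrees(np.arctan2(L[1],L[0]))%180),1)))
    mt=cv2.boxPoints(cv2.minAreaRect(kt)).mean(0); ms=cv2.boxPoints(cv2.minAreaRect(ks)).mean(0)
    X,g=tri(t,ct,s,cs)
    print(n,'\n  top',*out[0],'\n  scn',*out[1],'\n  tri(centroid)',X,'gap',round(g,4))
E
python3 m.py
```

```text
red_probe 
  top [ 0.5977 -0.0745] [0.0202 0.0801] 6.0 
  scn [ 0.5965 -0.0754] [0.023  0.0881] 8.9 
  tri(centroid) [ 0.5988 -0.0744  0.0126] gap 0.0008
red_clip 
  top [ 0.624  -0.1958] [0.0242 0.0534] 180.0 
  scn [ 0.6221 -0.1948] [0.0285 0.062 ] 178.2 
  tri(centroid) [ 0.6231 -0.1951  0.0125] gap 0.0014
tester 
  top [ 0.4664 -0.1957] [0.0336 0.1059] 3.0 
  scn [ 0.4666 -0.1939] [0.0394 0.1198] 2.2 
  tri(centroid) [ 0.4646 -0.1956  0.0097] gap 0.0003
bay_probe 
  top [0.6173 0.2104] [0.0806 0.1283] 90.9 
  scn [0.6132 0.2102] [0.0803 0.1323] 90.1 
  tri(centroid) [0.6163 0.2121 0.0103] gap 0.0028
bay_tester 
  top [0.5247 0.2094] [0.0831 0.127 ] 91.2 
  scn [0.5205 0.2093] [0.0789 0.1316] 90.2 
  tri(centroid) [0.5259 0.2025 0.0157] gap 0.009
bay_clip 
  top [0.4333 0.2083] [0.0823 0.1264] 91.6 
  scn [0.4275 0.2084] [0.0756 0.1313] 90.6 
  tri(centroid) [0.4329 0.2096 0.0128] gap 0.0022
```

View pics/crop1.png

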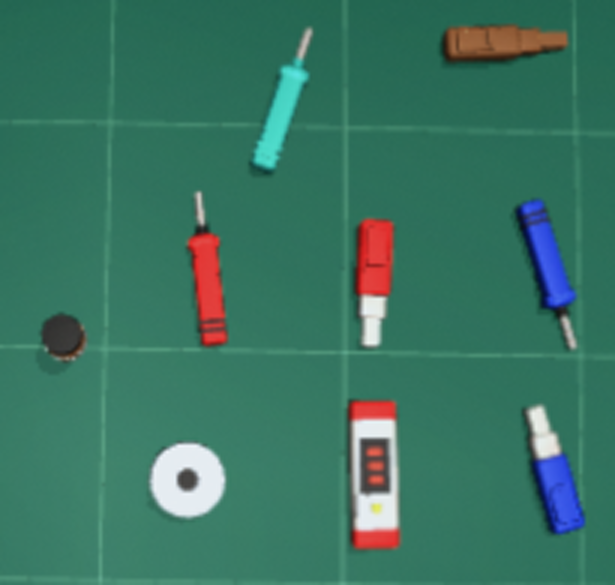

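The crop confirms it: red probe (205,285) with its needle up (+x), red clip (375,270) with jaws down (−x), tester (375,475). Order: clip, probe, tester. A helper works out the distances.

```bash
cat > plan.py <<'E'
import sys
from h import *
from scipy.spatial.transform import Rotation as R
x,y,z,h=map(float,sys.argv[1:5])
s=bot.read_state(); r=R.from_rotvec(s['tcp_rot']).as_matrix()
h0=np.degrees(np.arctan2(r[1,1],r[0,1])); a=np.radians(h)
d=np.array([x,y,z])-s['tool_pos']
ty=np.array([np.cos(a),np.sin(a)]); tx=np.array([-ty[1],ty[0]])
print('t',round(s['time'],2),'pos',np.round(s['tool_pos'],4),'head',round(h0,2),'tilt z',np.round(r[:,2],3),'w',round(s['width'],3),'grip',round(s['grip_force'],1),'F',np.round(s['wrist_force'],1))
print('spin units',round(-np.radians((h-h0+180)%360-180)/.1,2),'then tx,ty,tz units',np.round([d[:2]@tx/.05,d[:2]@ty/.05,-d[2]/.05],2))
E
python3 plan.py 0.6135 -0.195 0.12 88
```

```text
t 1.0 pos [0.1603 0.6557 0.2313] head 76.26 tilt z [ 0. -0. -1.] w 1.005 grip 0.0 F [ 0.1 -0.5  1.1]
spin units -2.05 then tx,ty,tz units [ -9.65 -16.69   2.23]
```

```bash
python3 -m creep '[[0,0,0,-0.7,1],[0,0,0,-0.7,0.6],[-0.5,-0.9,0,-0.65,0.6],[-0.55,-0.95,0,0,0.6],[-0.55,-0.95,0,0,0.6],[-0.55,-0.95,0,0,0.6],[-0.55,-0.95,0,0,0.6],[-0.55,-0.95,0,0,0.6],[-0.55,-0.95,0,0,0.6],[-0.55,-0.95,0,0,0.6],[-0.55,-0.95,0,0,0.6],[-0.55,-0.95,0,0,0.6],[-0.55,-0.95,0,0,0.6],[-0.55,-0.95,0,0,0.6],[-0.55,-0.95,0,0,0.6],[-0.55,-0.95,0,0,0.6],[-0.55,-0.95,0,0,0.6],[-0.55,-0.95,0,0,0.6],[-0.55,-0.95,0,0,0.6],[0,0,0,0,0.6]]' 40; python3 plan.py 0.6135 -0.195 0.1 88
```

```text
time: 3.5
tool_pos: [0.5952, -0.1699, 0.2309]
tcp_rot: [0.061, 3.141, -0.001]
wrist_force: [0.3, 1.1, -0.6]
width: 0.6
grip_force: 0.0
t 3.5 pos [ 0.5952 -0.1699  0.2309] head 87.78 tilt z [ 0.    -0.001 -1.   ] w 0.6 grip 0.0 F [ 0.3  1.1 -0.6]
spin units -0.04 then tx,ty,tz units [-0.38 -0.49  2.62]
```

```bash
python3 -m creep '[[-0.38,-0.49,0.6,0,0.6],[0,0,0.6,0,0.6],[0,0,0,0,0.6],[0,0,0,0,0.6]]'
cat > w.py <<'E'
# wrist look: red blob(s) on plane z
import sys
from h import *
np.set_printoptions(precision=4,suppress=True)
p=cam('wrist',sys.argv[1]); z=float(sys.argv[2])
im=p['pixels'].astype(int); r,g,b=im[...,0],im[...,1],im[...,2]
m=((r>110)&(g<0.5*r)&(b<0.5*r)).astype(np.uint8)
for k in cv2.findContours(m,cv2.RETR_EXTERNAL,cv2.CHAIN_APPROX_NONE)[0]:
    if cv2.contourArea(k)<150: continue
    P=onz(p,k.reshape(-1,2),z)[:,:2].astype(np.float32); R_=cv2.minAreaRect(P); bx=cv2.boxPoints(R_)
    L=max((bx[1]-bx[0],bx[2]-bx[1]),key=np.linalg.norm)
    print('px',k.reshape(-1,2).mean(0),'xy',np.array(R_[0]),'size',np.sort(R_[1]),'ang',round(float(np.degrees(np.arctan2(L[1],L[0]))%180),1))
print('camera at',ray(p,[[0,0]])[0])
E
python3 w.py w1.png 0.014; python3 plan.py 0.6135 -0.195 0.005 88
```

```text
time: 4.0
tool_pos: [0.6123, -0.1909, 0.1724]
tcp_rot: [0.053, 3.14, -0.0]
wrist_force: [0.1, 0.0, 1.0]
width: 0.602
grip_force: 0.0
px [312.0278 191.3056] xy [ 0.6233 -0.195 ] size [0.023  0.0566] ang 177.2
px [432.0309 170.4198] xy [ 0.6071 -0.0736] size [0.0264 0.0645] ang 5.2
px [429.7627 127.5085] xy [ 0.5627 -0.0801] size [0.0105 0.0219] ang 95.0
px [308.9271  74.3229] xy [ 0.5117 -0.1938] size [0.0141 0.0323] ang 92.8
camera at [ 0.5376 -0.1882  0.3154]
t 4.05 pos [ 0.6129 -0.1912  0.1732] head 88.05 tilt z [ 0.002 -0.001 -1.   ] w 0.597 grip 0.0 F [-0.1 -0.7  0.8]
spin units 0.01 then tx,ty,tz units [-0.01 -0.08  3.36]
```

View pics/w1.png

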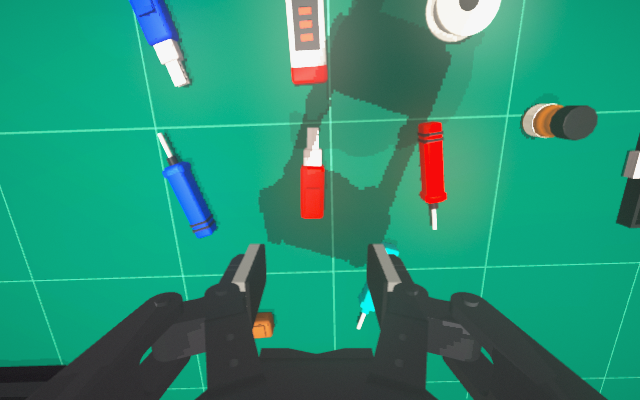

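```bash
python3 -m creep '[[0,-0.07,0.8,0.15,0.6],[0,0,0.9,0,0.6],[0,0,0.9,0,0.6],[0,0,0.5,0,0.6],[0,0,0.2,0,0.6],[0,0,0,0,0.6],[0,0,0,0,0]]' 40; python3 plan.py 0.6135 -0.195 0.005 87.2; python3 -m creep '[[0,0,0,0,0],[0,0,0,0,0],[0,0,0,0,0],[0,0,0,0,0]]'
```

```text
time: 4.92
tool_pos: [0.6138, -0.1956, 0.0085]
tcp_rot: [0.078, 3.137, -0.002]
wrist_force: [0.7, 0.1, 0.2]
width: 0.402
grip_force: 0.0
t 4.92 pos [ 0.6138 -0.1956  0.0085] head 87.16 tilt z [ 0.003 -0.001 -1.   ] w 0.402 grip 0.0 F [0.7 0.1 0.2]
spin units -0.01 then tx,ty,tz units [0.01 0.01 0.07]
time: 5.42
tool_pos: [0.6138, -0.1958, 0.0086]
tcp_rot: [0.078, 3.137, -0.002]
wrist_force: [-0.5, -0.3, 6.6]
width: 0.269
grip_force: 40.2
```

```bash
python3 -m creep '[[0,0,-0.3,0,0],[0,0,-0.8,0,0],[0,0,-0.9,0.5,0],[0,0,-0.9,1,0],[0,0,-0.3,1,0],[0,0,0,1,0],[0,0,0,1,0],[0,0,0,1,0],[0,0,0,1,0],[0,0,0,1,0],[0,0,0,1,0],[0,0,0,1,0],[0,0,0,1,0],[0,0,0,1,0],[0,0,0,1,0],[0,0,0,1,0],[0,0,0,1,0],[0,0,0,0.55,0],[0,0,0,0,0]]'; python3 plan.py 0.431 0.2005 0.0165 0.9
```

```text
time: 7.8
tool_pos: [0.6118, -0.195, 0.1668]
tcp_rot: [2.203, 2.24, 0.0]
wrist_force: [-0.0, -0.6, -0.3]
width: 0.269
grip_force: 39.4
t 7.8 pos [ 0.6118 -0.195   0.1668] head 0.95 tilt z [ 0. -0. -1.] w 0.269 grip 39.4 F [-0.  -0.6 -0.3]
spin units 0.01 then tx,ty,tz units [ 7.97 -3.49  3.01]
```

```bash
python3 -m creep '[[0.5,-0.2,0,0,0],[0.9,-0.4,0,0,0],[0.9,-0.4,0,0,0],[0.9,-0.4,0,0,0],[0.9,-0.4,0,0,0],[0.9,-0.4,0,0,0],[0.9,-0.4,0,0,0],[0.9,-0.4,0,0,0],[0.9,-0.39,0,0,0],[0.27,-0.1,0.5,0,0],[0,0,0.7,0,0],[0,0,0.6,0,0],[0,0,0,0,0],[0,0,0,0,0]]'; python3 plan.py 0.431 0.2005 0.0165 0.9
python3 - <<'E'
from h import *
s=cam('scene'); t=cam('top')
a=cv2.resize(s['pixels'][140:300,380:500],None,fx=3,fy=3); b=cv2.resize(t['pixels'][160:320,160:280],None,fx=3,fy=3)
cv2.imwrite('pics/place1.png',cv2.cvtColor(np.hstack([a,b]),cv2.COLOR_RGB2BGR))
E
```

```text
time: 9.55
tool_pos: [0.432, 0.2008, 0.0775]
tcp_rot: [2.203, 2.239, 0.002]
wrist_force: [0.1, 0.3, 0.6]
width: 0.264
grip_force: 39.4
t 9.55 pos [0.432  0.2008 0.0775] head 0.93 tilt z [ 0.001  0.001 -1.   ] w 0.264 grip 39.4 F [0.1 0.3 0.6]
spin units 0.01 then tx,ty,tz units [-0.01 -0.02  1.22]
```

View pics/place1.png

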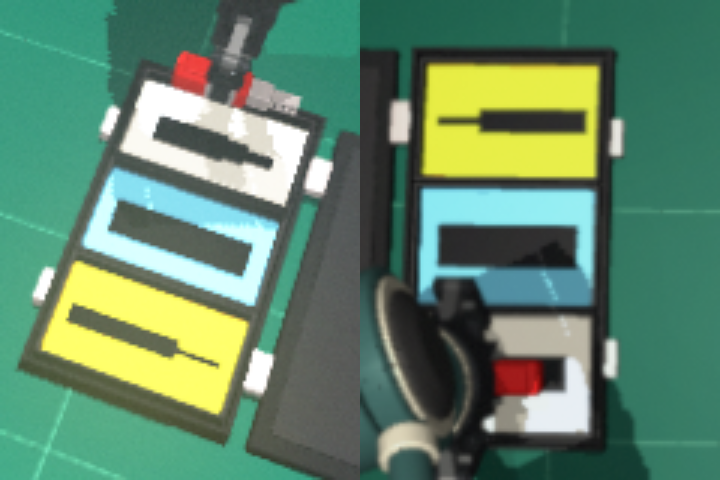

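The clip hangs level over the white bay, jaws the same way as the outline (top crop, ~(530,375)). Lowering and releasing.

```bash
python3 -m creep '[[0,0,0.5,0,0],[0,0,0.4,0,0],[0,0,0.2,0,0],[0,0,0.1,0,0],[0,0,0,0,0],[0,0,0,0,0]]'; python3 plan.py 0.431 0.2005 0.0155 0.9; python3 -m creep '[[0,0,0.01,0,0.45],[0,0,0,0,0.5],[0,0,0,0,0.5],[0,0,-0.3,0,0.5],[0,0,-0.8,0,0.5],[0,0,-0.9,0,0.5],[0,0,-0.9,0,0.5],[0,0,0,0,0.6]]'; python3 plan.py 0.6136 -0.0730 0.15 -84.5
```

```text
time: 10.4
tool_pos: [0.4319, 0.2009, 0.017]
tcp_rot: [2.203, 2.239, 0.002]
wrist_force: [0.6, 0.8, -0.7]
width: 0.268
grip_force: 39.4
t 10.4 pos [0.4319 0.2009 0.017 ] head 0.92 tilt z [ 0.001  0.001 -1.   ] w 0.268 grip 39.4 F [ 0.6  0.8 -0.7]
spin units 0.0 then tx,ty,tz units [-0.01 -0.02  0.03]
time: 11.4
tool_pos: [0.4347, 0.202, 0.1666]
tcp_rot: [2.201, 2.236, 0.015]
wrist_force: [-0.4, -0.6, -0.1]
width: 0.597
grip_force: 0.0
t 11.4 pos [0.4347 0.202  0.1666] head 0.91 tilt z [ 0.01   0.004 -1.   ] w 0.597 grip 0.0 F [-0.4 -0.6 -0.1]
spin units 14.91 then tx,ty,tz units [3.03 5.82 0.33]
```

```bash
python3 -m creep '[[0,0,0,1,0.6],[0,0,0,1,0.6],[0,0,0,1,0.6],[0,0,0,1,0.6],[0,0,0,1,0.6],[0,0,0,1,0.6],[0,0,0,1,0.6],[0,0,0,1,0.6],[0,0,0,1,0.6],[0,0,0,1,0.6],[0,0,0,1,0.6],[0,0,0,1,0.6],[0,0,0,1,0.6],[0,0,0,1,0.6],[0,0,0,0.9,0.6]]'; python3 plan.py 0.6136 -0.0730 0.16 -84.5
```

```text
time: 13.28
tool_pos: [0.4304, 0.2003, 0.1602]
tcp_rot: [3.138, 0.147, -0.002]
wrist_force: [0.5, -0.2, -0.1]
width: 0.599
grip_force: 0.0
t 13.28 pos [0.4304 0.2003 0.1602] head -84.63 tilt z [-0.001 -0.001 -1.   ] w 0.599 grip 0.0 F [ 0.5 -0.2 -0.1]
spin units -0.02 then tx,ty,tz units [3.12 5.79 0.  ]
```

```bash
python3 -m creep '[[0.45,0.9,0,0,0.6],[0.45,0.9,0,0,0.6],[0.45,0.9,0,0,0.6],[0.45,0.9,0,0,0.6],[0.45,0.9,0,0,0.6],[0.45,0.9,0,0,0.6],[0.3,0.4,0,0,0.6],[0,0,0,0,0.6],[0,0,0,0,0.6]]'; python3 w.py w2.png 0.014;  python3 plan.py 0.6136 -0.0730 0.007 -84.5
```

```text
time: 14.4
tool_pos: [0.6074, -0.0729, 0.16]
tcp_rot: [-3.137, -0.152, 0.003]
wrist_force: [-0.9, 0.3, -0.4]
width: 0.598
grip_force: 0.0
px [ 59.6755 316.9536] xy [0.4287 0.198 ] size [0.0358 0.0682] ang 92.5
px [423.3714 280.3571] xy [ 0.5152 -0.198 ] size [0.0184 0.0381] ang 61.0
px [316.8    187.4563] xy [ 0.6058 -0.0729] size [0.021  0.0656] ang 5.5
camera at [ 0.683  -0.0657  0.3029]
t 14.45 pos [ 0.6074 -0.0726  0.1602] head -84.42 tilt z [-0.002  0.001 -1.   ] w 0.596 grip 0.0 F [-0.5  0.2 -0.4]
spin units 0.01 then tx,ty,tz units [0.12 0.02 3.06]
```

View pics/w2.png

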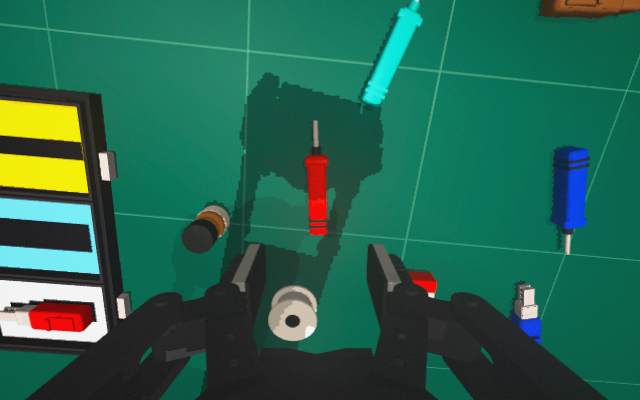

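```bash
python3 -m creep '[[0.13,0.02,0.6,0,0.6],[0,0,0.9,0,0.6],[0,0,0.8,0,0.6],[0,0,0.5,0,0.6],[0,0,0.25,0,0.6],[0,0,0,0,0.6],[0,0,0,0,0],[0,0,0,0,0],[0,0,0,0,0],[0,0,0,0,0],[0,0,0,0,0]]' 40; python3 plan.py 0.6136 -0.0730 0.007 -84.5
```

```text
time: 15.82
tool_pos: [0.6166, -0.0742, 0.0102]
tcp_rot: [3.137, 0.152, 0.005]
wrist_force: [0.2, 1.3, 5.6]
width: 0.193
grip_force: 43.7
t 15.82 pos [ 0.6166 -0.0742  0.0102] head -84.46 tilt z [ 0.003 -0.    -1.   ] w 0.193 grip 43.7 F [0.2 1.3 5.6]
spin units 0.01 then tx,ty,tz units [-0.06 -0.03  0.06]
```

```bash
python3 -m creep '[[0,0,-0.3,0,0],[0,0,-0.8,0,0],[0,0,-0.9,-0.4,0],[0,0,-0.9,-1,0],[0,0,-0.3,-1,0],[0,0,0,-1,0],[0,0,0,-1,0],[0,0,0,-1,0],[0,0,0,-1,0],[0,0,0,-1,0],[0,0,0,-1,0],[0,0,0,-1,0],[0,0,0,-1,0],[0,0,0,-1,0],[0,0,0,-1,0],[0,0,0,-1,0],[0,0,0,-1,0],[0,0,0,-0.5,0],[0,0,0,0,0]]'; python3 plan.py 0.616 0.2135 0.018 0.9
```

```text
time: 18.2
tool_pos: [0.6149, -0.074, 0.1688]
tcp_rot: [2.204, 2.238, 0.0]
wrist_force: [0.6, 1.3, -1.1]
width: 0.199
grip_force: 43.0
t 18.2 pos [ 0.6149 -0.074   0.1688] head 0.88 tilt z [ 0. -0. -1.] w 0.199 grip 43.0 F [ 0.6  1.3 -1.1]
spin units -0.0 then tx,ty,tz units [5.75 0.11 3.02]
```

```bash
python3 -m creep '[[0.5,0.01,0,0,0],[0.9,0.02,0,0,0],[0.9,0.02,0,0,0],[0.9,0.02,0,0,0],[0.9,0.02,0,0,0],[0.9,0.01,0,0,0],[0.7,0,0,0,0],[0.05,0,0.5,0,0],[0,0,0.7,0,0],[0,0,0.6,0,0],[0,0,0,0,0],[0,0,0,0,0]]'; python3 plan.py 0.616 0.2135 0.018 0.9
python3 - <<'E'
from h import *
s=cam('scene'); w=cam('wrist')
a=cv2.resize(s['pixels'][140:300,380:500],None,fx=2.5,fy=2.5); b=cv2.resize(w['pixels'],None,fx=.625,fy=1)
cv2.imwrite('pics/place2.png',cv2.cvtColor(np.hstack([a,b]),cv2.COLOR_RGB2BGR))
E
```

```text
time: 19.7
tool_pos: [0.6162, 0.2138, 0.0796]
tcp_rot: [2.204, 2.238, 0.002]
wrist_force: [0.5, 0.9, -0.0]
width: 0.196
grip_force: 43.0
t 19.7 pos [0.6162 0.2138 0.0796] head 0.88 tilt z [ 0.001  0.    -1.   ] w 0.196 grip 43.0 F [ 0.5  0.9 -0. ]
spin units -0.0 then tx,ty,tz units [-0.01 -0.    1.23]
```

View pics/place2.png

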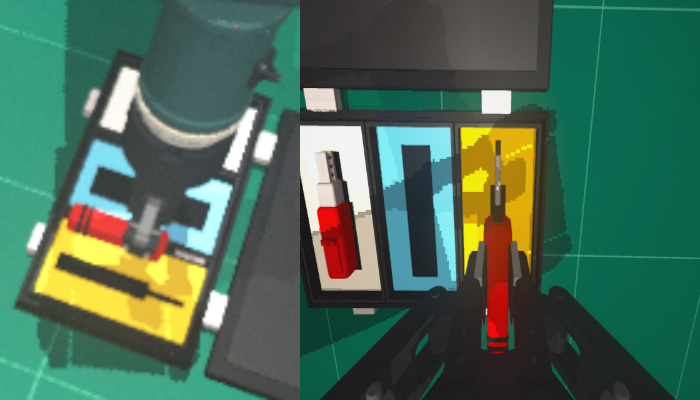

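The probe lines up with the yellow bay's outline, needle at wrist crop (498,150), and the clip lies flat in the white bay at (335,225). Lowering.

```bash
python3 -m creep '[[0,0,0.5,0,0],[0,0,0.4,0,0],[0,0,0.22,0,0],[0,0,0.1,0,0],[0,0,0,0,0],[0,0,0,0,0]]'; python3 plan.py 0.616 0.2135 0.017 0.9; python3 -m creep '[[0,0,0.02,0,0.35],[0,0,0,0,0.45],[0,0,0,0,0.45],[0,0,-0.3,0,0.45],[0,0,-0.8,0,0.45],[0,0,-0.9,0,0.45],[0,0,-0.9,0,0.45],[0,0,0,0,0.7]]'; python3 plan.py 0.466 -0.195 0.15 -87.2
```

```text
time: 20.55
tool_pos: [0.616, 0.2138, 0.0178]
tcp_rot: [2.203, 2.239, 0.002]
wrist_force: [0.0, -0.5, -0.3]
width: 0.194
grip_force: 43.0
t 20.55 pos [0.616  0.2138 0.0178] head 0.92 tilt z [ 0.001  0.    -1.   ] w 0.194 grip 43.0 F [ 0.  -0.5 -0.3]
spin units 0.0 then tx,ty,tz units [-0.01 -0.    0.02]
time: 21.55
tool_pos: [0.6194, 0.2148, 0.1687]
tcp_rot: [2.2, 2.235, 0.016]
wrist_force: [1.1, 0.0, 0.2]
width: 0.648
grip_force: 0.0
t 21.55 pos [0.6194 0.2148 0.1687] head 0.92 tilt z [ 0.011  0.003 -1.   ] w 0.648 grip 0.0 F [1.1 0.  0.2]
spin units 15.38 then tx,ty,tz units [-3.46  8.04  0.37]
```

```bash
python3 -m creep '[[0,0,0,1,0.7],[0,0,0,1,0.7],[0,0,0,1,0.7],[0,0,0,1,0.7],[0,0,0,1,0.7],[0,0,0,1,0.7],[0,0,0,1,0.7],[0,0,0,1,0.7],[0,0,0,1,0.7],[0,0,0,1,0.7],[0,0,0,1,0.7],[0,0,0,1,0.7],[0,0,0,1,0.7],[0,0,0,1,0.7],[0,0,0,1,0.7],[0,0,0,0.38,0.7]]'; python3 plan.py 0.466 -0.195 0.16 -87.2
```

```text
time: 23.55
tool_pos: [0.6149, 0.2135, 0.1609]
tcp_rot: [3.14, 0.074, -0.001]
wrist_force: [-0.6, -0.4, -0.3]
width: 0.701
grip_force: 0.0
t 23.55 pos [0.6149 0.2135 0.1609] head -87.31 tilt z [-0.001 -0.    -1.   ] w 0.701 grip 0.0 F [-0.6 -0.4 -0.3]
spin units -0.02 then tx,ty,tz units [-3.37  8.01  0.02]
```

```bash
python3 -m creep '[[-0.37,0.9,0,0,0.7],[-0.37,0.9,0,0,0.7],[-0.37,0.9,0,0,0.7],[-0.37,0.9,0,0,0.7],[-0.37,0.9,0,0,0.7],[-0.37,0.9,0,0,0.7],[-0.37,0.9,0,0,0.7],[-0.37,0.9,0,0,0.7],[-0.37,0.9,0,0,0.7],[0,0,0,0,0.7],[0,0,0,0,0.7]]'; python3 w.py w3.png 0.018;  python3 plan.py 0.466 -0.195 0.007 -87.2
```

```text
time: 24.92
tool_pos: [0.4686, -0.1987, 0.1611]
tcp_rot: [-3.14, -0.075, 0.0]
wrist_force: [-0.7, 0.8, 0.2]
width: 0.697
grip_force: 0.0
px [311.6914 233.5679] xy [ 0.4198 -0.1963] size [0.0121 0.0315] ang 92.7
px [312.8065 141.3118] xy [ 0.5123 -0.1937] size [0.0146 0.0316] ang 92.7
camera at [ 0.5443 -0.1952  0.3042]
t 24.98 pos [ 0.4689 -0.1983  0.1611] head -87.19 tilt z [-0.     0.001 -1.   ] w 0.701 grip 0.0 F [ 0.8  0.4 -0.2]
spin units 0.0 then tx,ty,tz units [-0.05 -0.07  3.08]
```

View pics/w3.png

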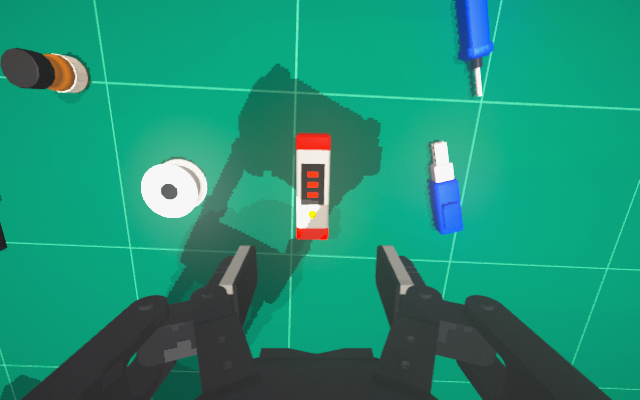

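```bash
python3 -m creep '[[-0.06,-0.07,0.6,0,0.7],[0,0,0.9,0,0.7],[0,0,0.8,0,0.7],[0,0,0.5,0,0.7],[0,0,0.28,0,0.7],[0,0,0,0,0.7],[0,0,0,0,0],[0,0,0,0,0],[0,0,0,0,0],[0,0,0,0,0],[0,0,0,0,0]]' 50; python3 plan.py 0.466 -0.195 0.007 -87.2
```

```text
time: 26.35
tool_pos: [0.4673, -0.1964, 0.009]
tcp_rot: [3.139, 0.076, 0.005]
wrist_force: [0.8, 0.3, 6.2]
width: 0.359
grip_force: 51.2
t 26.35 pos [ 0.4673 -0.1964  0.009 ] head -87.22 tilt z [ 0.003 -0.001 -1.   ] w 0.359 grip 51.2 F [0.8 0.3 6.2]
spin units -0.0 then tx,ty,tz units [-0.02 -0.03  0.04]
```

```bash
python3 -m creep '[[0,0,-0.3,0,0],[0,0,-0.8,0,0],[0,0,-0.9,-0.9,0],[0,0,-0.9,-1,0],[0,0,-0.3,-1,0],[0,0,0,-1,0],[0,0,0,-1,0],[0,0,0,-1,0],[0,0,0,-1,0],[0,0,0,-1,0],[0,0,0,-1,0],[0,0,0,-1,0],[0,0,0,-1,0],[0,0,0,-1,0],[0,0,0,-1,0],[0,0,0,-1,0],[0,0,0,-1,0],[0,0,0,-0.5,0],[0,0,0,0,0]]'; python3 plan.py 0.5235 0.2105 0.017 1
```

```text
time: 28.72
tool_pos: [0.4654, -0.1956, 0.1677]
tcp_rot: [-2.202, -2.241, 0.0]
wrist_force: [-0.6, 0.0, -0.4]
width: 0.358
grip_force: 50.4
t 28.73 pos [ 0.4654 -0.1956  0.1677] head 0.99 tilt z [-0. -0. -1.] w 0.358 grip 50.4 F [-0.6  0.  -0.4]
spin units -0.0 then tx,ty,tz units [8.1  1.3  3.01]
```

```bash
python3 -m creep '[[0.5,0.08,0,0,0],[0.9,0.14,0,0,0],[0.9,0.14,0,0,0],[0.9,0.15,0,0,0],[0.9,0.15,0,0,0],[0.9,0.14,0,0,0],[0.9,0.14,0,0,0],[0.9,0.14,0,0,0],[0.9,0.14,0,0,0],[0.4,0.08,0,0,0],[0,0,0.6,0,0],[0,0,0.7,0,0],[0,0,0.5,0,0],[0,0,0,0,0],[0,0,0,0,0]]'; python3 plan.py 0.5235 0.2105 0.017 1
python3 - <<'E'
from h import *
s=cam('scene'); w=cam('wrist')
a=cv2.resize(s['pixels'][140:300,380:500],None,fx=2.5,fy=2.5); b=cv2.resize(w['pixels'],None,fx=.625,fy=1)
cv2.imwrite('pics/place3.png',cv2.cvtColor(np.hstack([a,b]),cv2.COLOR_RGB2BGR))
E
```

```text
time: 30.6
tool_pos: [0.5242, 0.2103, 0.0784]
tcp_rot: [2.202, 2.24, 0.002]
wrist_force: [-0.4, -0.6, -0.3]
width: 0.359
grip_force: 50.3
t 30.6 pos [0.5242 0.2103 0.0784] head 0.99 tilt z [ 0.001  0.    -1.   ] w 0.359 grip 50.3 F [-0.4 -0.6 -0.3]
spin units -0.0 then tx,ty,tz units [ 0.   -0.01  1.23]
```

View pics/place3.png

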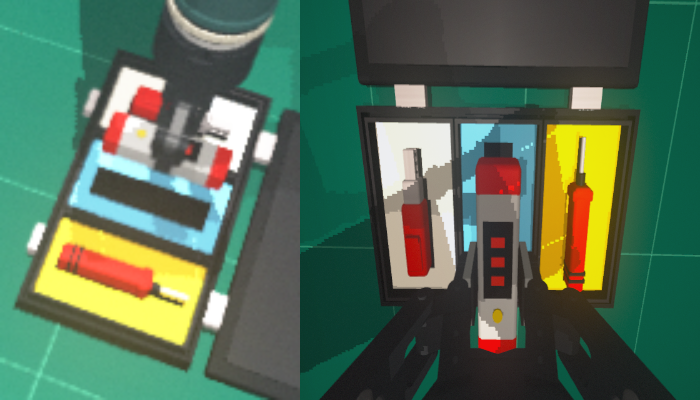

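The tester hangs over the blue bay, with its outline end showing at wrist crop (498,150). The clip (415,215) and probe (578,225) lie in their bays. Lowering.

```bash
python3 -m creep '[[0,0,0.5,0,0],[0,0,0.4,0,0],[0,0,0.22,0,0],[0,0,0.1,0,0],[0,0,0,0,0],[0,0,0,0,0]]'; python3 -m creep '[[0,0,0.01,0,0.5],[0,0,0,0,0.57],[0,0,0,0,0.57],[0,0,-0.3,0,0.57],[0,0,-0.8,0,0.57],[0,0,-0.9,0,0.57],[0,0,-0.9,0,0.57],[-0.9,0,0,0,0.57],[-0.9,0,0,0,0.57],[-0.9,0,0,0,0.57],[-0.9,0,-0.5,0,0.57],[-0.9,0,-0.5,0,0.57],[0,0,0,0,0.57],[0,0,0,0,0.57],[0,0,0,0,0.57]]'; sed -e "s/((325,172.*/((178,176,246,225),(388,225,470,285),'red'),/" -e "s/^'red_clip.*/'red_clip':((175,260,242,310),(412,155,490,214),'red'),/" -e "s/^'tester.*/'tester':((182,222,236,262),(398,185,482,245),'ngreen'),/" -e "s/red_probe=.012,red_clip=.012,tester=.015/red_probe=.019,red_clip=.019,tester=.022/" -e "s/crop1/crop2/; s/115:310,270:475/130:325,100:310/" m.py > m2.py; python3 m2.py
```

```text
time: 31.45
tool_pos: [0.5242, 0.2107, 0.0171]
tcp_rot: [2.201, 2.241, 0.002]
wrist_force: [0.2, -0.4, -1.0]
width: 0.362
grip_force: 50.4
time: 33.33
tool_pos: [0.5268, -0.0135, 0.21]
tcp_rot: [-2.199, -2.242, 0.001]
wrist_force: [0.4, -0.0, -0.0]
width: 0.571
grip_force: 0.0
red_probe 
  top [0.6157 0.1996] [0.0177 0.073 ] 91.0 
  scn [0.6173 0.1962] [0.027  0.0792] 92.6 
  tri(centroid) [0.6165 0.2    0.0207] gap 0.0019
red_clip 
  top [0.4319 0.1928] [0.0214 0.0523] 91.6 
  scn [0.4322 0.1921] [0.0325 0.0543] 90.3 
  tri(centroid) [0.4321 0.193  0.0187] gap 0.0004
tester 
  top [0.5185 0.2047] [0.043  0.1155] 89.9 
  scn [0.5188 0.2093] [0.1547 0.2028] 113.7 
  tri(centroid) [0.5219 0.204  0.0247] gap 0.0078
bay_probe 
  top [0.6173 0.2139] [0.0806 0.1219] 90.9 
  scn [0.6129 0.2105] [0.0806 0.1325] 90.5 
  tri(centroid) [0.6183 0.2167 0.0144] gap 0.006
bay_tester 
  top [0.5245 0.2163] [0.0831 0.1132] 91.2 
  scn [0.5339 0.2118] [0.0147 0.1029] 90.7 
  tri(centroid) [ 0.5263  0.2166 -0.0012] gap 0.0088
bay_clip 
  top [0.433 0.219] [0.0823 0.108 ] 91.5 
  scn [0.4275 0.2084] [0.0756 0.1313] 90.6 
  tri(centroid) [0.4359 0.2175 0.0187] gap 0.0106
```

View pics/crop2.png

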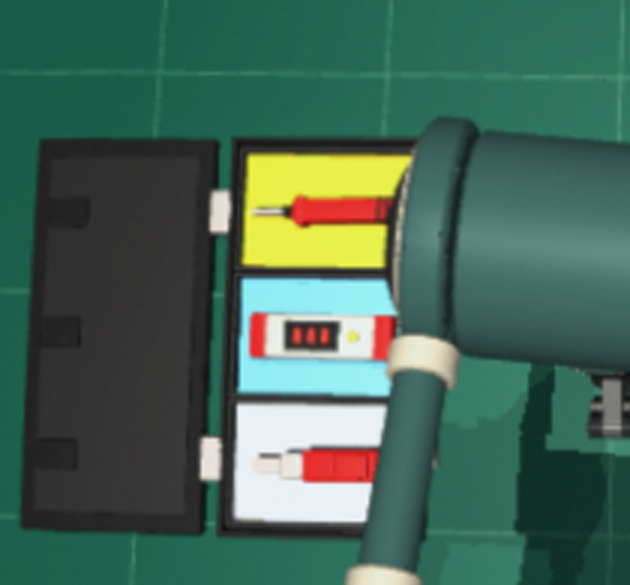

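The top crop shows all three pieces flat in their matching bays: probe (330,212), tester (322,336), clip (330,465). The triangulated heights of probe and clip fit the 7 mm floor; the arm partly hides the tester. The arm is clear, so I'm handing in.

```bash
python3 -c "
from workcell import bot
print(bot.finish_job())"
```

```text
the job is handed in; nothing more can be done
None
```

The job is handed in at about 33 s of the 72 s allowed: red probe, red clip and tester were each lying in their own bay in the last picture, and I touched nothing else; the hand-in returned no verdict.

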